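# Hold the bar clip open over the new drinks card

## Robot

A 7-joint arm with a two-finger parallel gripper is mounted at the origin on a cart in front of the work surface, level with it; the furniture and walls round the work are solid. World frame = base frame: x ahead of the robot, y to its left, z up, the work surface at z = 0. Lengths are in m, angles in degrees, forces in N, time in s.
With the tool pointing down it reaches from about 0.425 to 1.025 m from the base axis. Payload 9.4 kg.
Tool frame: the origin (TCP) lies midway between the tips of the shut fingers; the grasp point (between the pads) lies 19 mm behind it (ctrl.hold_point_z is the distance from the TCP to the grasp point, in m); z points along the fingers, y is the line along which they close (so a half turn about z gives the same grasp; the last joint's range is limited). The gripper opens to 93 mm and grips with 3 to 60 N. Pads are 15 mm wide; open, the fingers measure 128 mm over their backs; the gripper's body (75 mm by 188 mm) begins 65 mm behind the grasp point.
Start: joints at [-72.634, 34.337, -0.143, 91.639, 0.103, 54.024, -4.572], TCP at [0.269, 0.673, 0.219] pointing down, gripper open.
Joint ranges: [-147.43, 147.43], [-19.82, 112.94], [-74.19, 73.91], [6.32, 146.72], [-59.91, 239.91], [6.04, 106.73], [-150.56, 150.56]. Speed limits (degrees/s): [127.2, 127.2, 172.46, 172.46, 180, 180, 180].

## Interface

Orientations are given as [roll, pitch, yaw] about the fixed x, y, z axes, in that order (R = Rz(yaw) Ry(pitch) Rx(roll)).
In Python, from station import ctrl gives the robot as it stands.
- The arm moves only by the tool carry_out, never from a script. Its argument "deltas" is a list of rows, each a list of 6 numbers: the shift along the world's x, y, z in cm, then the turn, a rotation vector about the world's x, y, z in rad. A call has exactly 5 rows; each row shifts and turns the commanded pose from where the row before left it; what a row does not reach is not made up. A row lasts 1/8 s, in which the tool goes at most 62.5 mm and 10.7 degrees, less where a joint would pass 70% of its speed; a pose out of reach is approached as far as the arm can. A call is refused whole if a number of a shift passes 6.25 or a number of a turn 0.188, either way. A call with a gripper value outside its range is refused whole. "hand" is the opening, from 0 (shut) to 1 (fully open), set as the call begins (left out, the last holds). The fingers move at their own pace and stop on an object; "force" is the grip in N (left out, the last holds). Time passes only in rows, so rows that do not move let the fingers close, or fill a call up. It gives the time, the measured TCP pose, the force, the opening and the grip force at its end, in the units of the state.
- ctrl.get_state(): the state, without advancing time (a new reading comes with each control period).
- ctrl.capture(name): name is "side" or "top"; returns the picture (384x512x3 uint8, red, green, blue); there is no depth.
- ctrl.camera_model(name): a dict with "fx", "fy", "cx", "cy" (pixels), "rvec" (rotation vector, rad) and "tvec" (3), from world to camera coordinates, as OpenCV has them. Camera axes: x right, y down, z forward; pixel columns grow to the right and rows downward; lengths in m; the calibration is good to about 2 mm. A picture is of the moment at which its call begins. camera_model takes no time and is no camera call.
- ctrl.hand_in(): hands the job in; it is judged then, once.
The state is a dict: "time": time; "q": joint angles; "qd": joint speeds; "joint_efforts": joint torques, N m; "eef_pos": TCP position; "eef_rot": TCP orientation; "force": force on the tool from outside, world axes, zero at the start; "moment": the same for the moment, N m; "opening": opening from 0.0 (shut) to 1.0 (fully open); "finger_force": force on a finger pad.
Only numpy, scipy, OpenCV 4.12 (cv2) and the standard library are available. Lean on these libraries where they do the work, as an engineer would, in place of code of your own. Each camera call takes 0.05 s, during which the arm holds its last target. There are 200 camera calls.

## Task

The red spring clip still bites the old brown drinks card: squeeze its two handles together so the jaws let go, lift it off without dragging that card along, and bring it to the new white card with the lime on it. Finish holding the clip squeezed wide open by its handles, with its jaws reaching down either side of the white card's top edge near the middle and touching nothing, so that I can slip a price list in under it; the program ends while you still hold it there. Don't let it bite or knock the white card, and leave both cards standing where they are and everything else on the worktop as it is.

Things in the scene. Friction and masses are not known exactly. Their poses are not given: they have to be found in the camera images.
- clip: Red spring clip like a big clothes peg, 60 g: two mirror halves, 50 mm wide along y, on one pin with a coil spring; handles up, jaws down. Origin: middle of the pin. Axes are those of the -x half: shut on a card, z is up, y runs along pin and card edge, x is the squeeze direction. Opening, each half turns by half the joint value, so these axes then lean about y by up to 0.28 rad.
- clip_grip (a point): Where to pinch from above: midway between the handles, 38 mm above the pin while shut. Squeeze along x. The flat handles (26 mm wide in y) spread upward in a V to 45 mm above the pin, 54 mm over their outsides; at the open stop they are parallel, 28 mm over their outsides, 50 mm high. Squeezing takes 6 N at first, 10 to 16 N at the stop; grip with 20 to 35 N..
- clip_jaw (a joint): How far the clip is opened: angle between its halves in rad, about 0 while it bites a 3 mm card, 0.56 at the fully open stop; shuts when released. Lip gap: 24 mm at 0.56, about 18 mm at 0.40.
- lip_near (a point): Inner lower corner of the jaw lip on the clip's -x half, mid-width: 38 mm below the pin when shut, 36 mm below it (and 12 mm out from the middle) fully open.
- lip_far (a point): The same point on the lip of the other (+x) half. The midpoint of the two lip points is the middle of the jaw mouth.
- old_card: Brown drinks card with a yellow lemon slice on it, 148 mm wide (y), 105 mm high, 3 mm thick (x), fixed in a dark wooden foot 52 x 124 x 24 mm; about 0.45 kg together, standing loose. Origin: centre of the foot's underside; z up, y along the card, top edge at z = 115 mm. The clip bites its top edge at the start, up to 25 mm from the middle, the lips 16 mm down the card.
- new_card: White drinks card with a green lime slice on it, same make and size in a pale wooden foot; about 0.45 kg, loose. Origin: centre of the foot's underside; x through the card's 3 mm thickness, y along its width, z up; top edge at z = 115 mm.
- old_card_edge (a point): Middle of the brown card's top edge, 115 mm above the worktop; axes as the card's.
- new_card_edge (a point): Middle of the white card's top edge, 115 mm above the worktop; axes as the card's.
- lemon: Loose lemon, 73 x 56 x 57 mm, a bystander.
- lime: Loose lime, 51 x 42 x 42 mm, a bystander.
- jigger: Brass-coloured double measuring cup, 45 mm across, 91 mm high, standing loose; origin under its centre. Bystander.
- shot_glass: Clear shot glass, 48 mm across, 58 mm high, standing loose; origin under its centre. Bystander.
- muddler: Wooden muddler lying down, 201 mm long, 31 mm thick, loose. Bystander.
- cruet: Small clear oil bottle with black stopper, 53 mm across, 148 mm high, loose; origin under its centre. Bystander.
Things that resemble listed ones, but are neither listed nor needed, are in the scene too. Leave any blue look-alike of the clip alone.

How it is judged:
By the outcome, as a careful person would: the job done as asked, in the order asked, and still so for the second after the job is handed in, while the arm keeps its last pose, push and grip.
It also fails if it takes over 40 s, if anything falls off the work surface, if the arm or the gripper's body presses on something with over 40 N, if the wrist force passes 120 N, or if a joint passes its speed limit or range.

## Working session

There is one attempt and no reset: what is moved stays moved. The work goes in short steps, Python scripts to look and compute and a tool call to move; the robot and the scene stay as the last step left them, time stands still between calls to the robot, and variables do not carry over. Pictures are saved under pics/ and viewed, at most 10 in all, crops included, and the job is handed in when it is done.

Besides the shell and the picture viewer there is one more tool, called after "Emit:" as name(argument=value, ...), one argument or row to a line, values as JSON. carry_out: Moves the arm, as the interface text tells. Its arguments: {"type":"object","properties":{"deltas":{"type":"array"},"hand":{"type":"number"},"force":{"type":"number"}},"required":["deltas"]}

```bash
mkdir -p pics
python3 - <<'E'
from station import ctrl
import cv2,numpy as np
for n in("side","top"):
    im=ctrl.capture(n); cv2.imwrite(f"pics/{n}0.png",im[...,::-1])
    m=ctrl.camera_model(n);R=cv2.Rodrigues(np.array(m['rvec']))[0]
    print(n,m['fx'],m['cx'],m['cy'],"pos",(-R.T@np.array(m['tvec'])).round(3),R.round(2).tolist())
s=ctrl.get_state();print(s)
E
```

```text
side 481.40033338933864 259.32028354305055 195.55571703749098 pos [ 0.35  -0.938  0.699] [[0.99, -0.17, 0.02], [-0.07, -0.49, -0.87], [0.15, 0.85, -0.49]]
top 449.61931973883475 257.06463444628264 196.20918292518164 pos [0.268 0.072 1.39 ] [[-0.01, -1.0, 0.02], [-0.98, 0.01, -0.17], [0.17, -0.02, -0.98]]
{'time': 0.1, 'q': array([-72.63431287,  34.37905514,  -0.14604816,  91.675497  ,
         0.10225768,  54.02551572,  -4.57316703]), 'qd': array([ 0.02816596, -0.05926537,  0.06661654, -0.04759945, -0.03895173,
       -0.02353386,  0.02299645]), 'joint_efforts': array([ 3.98442717e-03, -7.66554737e+01,  1.50196329e+00, -2.52931809e+01,
       -5.22967963e-02,  1.35685210e-02,  6.49544904e-05]), 'eef_pos': array([0.26861805, 0.67292808, 0.21786262]), 'eef_rot': array([-1.79920333e+02,  6.57575028e-03,  1.58241871e+02]), 'force': array([-0.18262617,  0.10773414,  0.40959691]), 'moment': array([-0.02880063,  0.00996521, -0.01887512]), 'finger_force': 0.0, 'opening': 0.999213709532794}
```

View pics/side0.png

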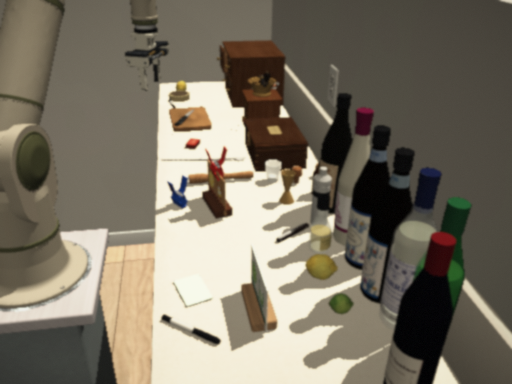

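View pics/top0.png

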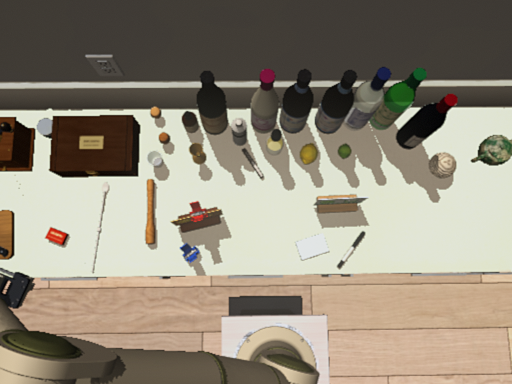

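Side view: the red clip is at (216,165) on the brown card. The blue look-alike is at (179,192) and a flat red box at (192,143). The white card is at (258,290). 
Top view: the red clip is at (198,212), blue at (190,253), the red box at (57,237) and the white card at (340,202). 
My choice is the red clip on the brown card, so I'll check it in one close crop.

Run:
```python
import cv2,numpy as np
s=cv2.imread("pics/side0.png");t=cv2.imread("pics/top0.png")
z=lambda a:cv2.resize(a,(400,300),interpolation=cv2.INTER_CUBIC)
o=np.vstack([np.hstack([z(s[140:230,160:280]),z(t[185:260,150:250])]),np.hstack([z(s[240:345,210:350]),z(t[175:250,300:400])])])
cv2.imwrite("pics/crop1.png",o)
```

```text
(no output)
```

View pics/crop1.png

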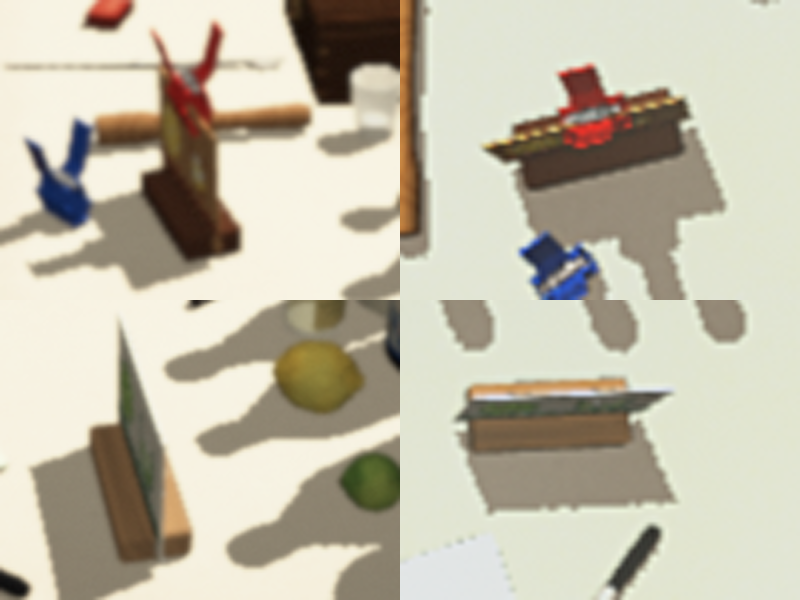

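```bash
cat > h.py <<'E'
from station import ctrl
import cv2,numpy as np
def P(n):
    m=ctrl.camera_model(n);R=cv2.Rodrigues(np.array(m['rvec']))[0];t=np.array(m['tvec'],float)
    K=np.array([[m['fx'],0,m['cx']],[0,m['fy'],m['cy']],[0,0,1]]);return K,R,t
def plane(n,uv,z):
    K,R,t=P(n);c=-R.T@t;d=R.T@np.linalg.solve(K,[*uv,1]);return c+d*(z-c[2])/d[2]
def tri(s,t):
    M=[]
    for n in("side","top"):
        K,R,tt=P(n);M.append(K@np.c_[R,tt])
    X=cv2.triangulatePoints(*M,np.array(s,float).reshape(2,1),np.array(t,float).reshape(2,1)).ravel();return X[:3]/X[3]
def proj(n,X):
    K,R,t=P(n);p=K@(R@np.asarray(X)+t);return p[:2]/p[2]
E
python3 - <<'E'
from h import *
np.set_printoptions(precision=4,suppress=True)
for nm,tl,tr,sl,sr in(("old",(171.2,222.5),(221.7,210.5),(208,161.6),(224.5,180.5)),("new",(314.2,203.7),(368,198),(252,246.3),(267,296.7))):
    a,b=plane("top",tl,.115),plane("top",tr,.115);d=a-b
    print(nm,a,b,(a+b)/2,np.linalg.norm(d),"normal yaw",np.degrees(np.arctan2(-d[0],d[1])),"side",plane("side",sl,.115),plane("side",sr,.115))
    print(tri(sl,tl),tri(sr,tr))
s=ctrl.capture("side");t=ctrl.capture("top")
for n,im,(x0,y0,x1,y1) in(("side",s,(195,140,235,185)),("top",t,(185,195,212,230))):
    c=im[y0:y1,x0:x1].astype(int);m=(c[...,0]>90)&(c[...,0]>2*c[...,1])&(c[...,0]>2*c[...,2])
    for r in range(len(m)):
        k=np.where(m[r])[0]
        if len(k):print(n,r+y0,''.join('#' if v else '.' for v in m[r]),x0)
E
```

```text
old [0.4188 0.2914 0.115 ] [0.4518 0.1482 0.115 ] [0.4353 0.2198 0.115 ] 0.14701329141701122 normal yaw 12.983674712512315 side [0.4237 0.2791 0.115 ] [0.4571 0.1608 0.115 ]
[0.4223 0.2927 0.1082] [0.4536 0.1477 0.1216]
new [ 0.469  -0.1177  0.115 ] [ 0.4842 -0.2742  0.115 ] [ 0.4766 -0.1959  0.115 ] 0.1572049142394825 normal yaw 5.547325484665748 side [ 0.4822 -0.1361  0.115 ] [ 0.4848 -0.2921  0.115 ]
[ 0.4785 -0.1201  0.1025] [ 0.4872 -0.2778  0.102 ]
side 140 .###.................................... 195
side 141 ####.................................... 195
side 142 ####.................................... 195
side 143 ###..................................... 195
side 144 ##...................................... 195
side 145 #....................................... 195
side 148 .............................#.......... 195
side 149 .............................##......... 195
side 150 .............................##......... 195
side 151 .............................##......... 195
side 152 ............................##.......... 195
side 153 ............................##........
[... 1564 characters left out ...]
.##............. 185
top 205 .......#.....#............. 185
top 206 .......##....#............. 185
top 207 ........#.#.###............ 185
top 208 ........########........... 185
top 209 ........#############...... 185
top 210 ........#############...... 185
top 211 ........####.........#..... 185
top 212 .....#####................. 185
top 213 .....##.................... 185
top 214 ..................#####.... 185
top 215 .............#######.##.... 185
top 216 .........##########..##.... 185
top 217 .......############........ 185
top 218 ......############......... 185
top 219 ......############......... 185
top 220 ......##########........... 185
top 221 ........####............... 185
```

Run:
```python
from h import *
np.set_printoptions(precision=4,suppress=True)
f=[plane("top",p,.182) for p in((190,203.5),(198,201.8))];n=[plane("top",p,.182) for p in((193,221.5),(202.5,219.3))]
print(f,n);print(sum(f)/2,sum(n)/2,(sum(f)+sum(n))/4)
a,b=plane("side",(205.7,149.6),.182),plane("side",(224.7,148.),.182);print("side tips",a,b,(a+b)/2)
# white card: top edge in side & top images, upsampled crop with grid
s=cv2.imread("pics/side0.png");t=cv2.imread("pics/top0.png")
z=lambda a:cv2.resize(a,(400,300),interpolation=cv2.INTER_NEAREST)
o=np.vstack([np.hstack([z(t[203:233,165:205]),z(t[200:230,190:230])]),np.hstack([z(t[190:220,305:345]),z(t[185:215,335:375])])])
cv2.imwrite("pics/crop2.png",o)
```

```text
[array([0.4622, 0.2301, 0.182 ]), array([0.4667, 0.2085, 0.182 ])] [array([0.413 , 0.2213, 0.182 ]), array([0.4187, 0.1958, 0.182 ])]
[0.4644 0.2193 0.182 ] [0.4158 0.2086 0.182 ] [0.4401 0.2139 0.182 ]
side tips [0.415  0.2119 0.182 ] [0.4648 0.2154 0.182 ] [0.4399 0.2136 0.182 ]
```

View pics/crop2.png

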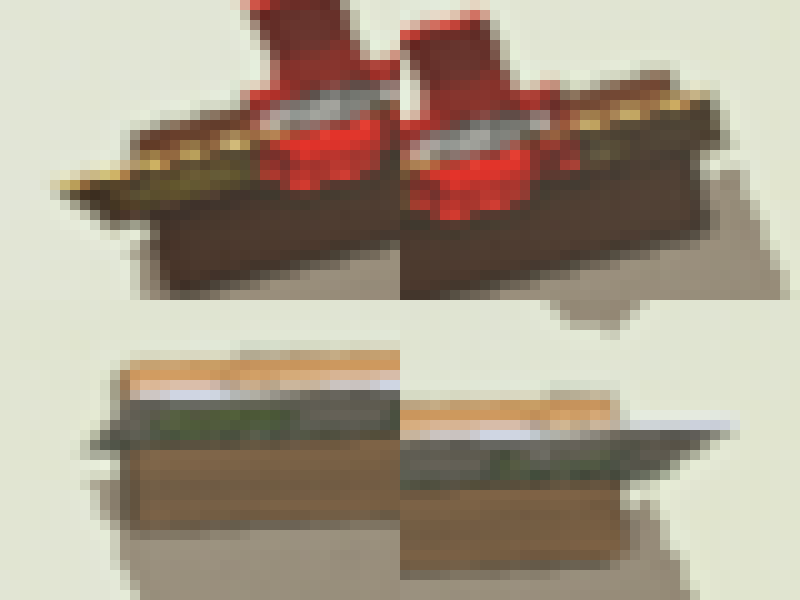

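Run:
```python
from h import *
np.set_printoptions(precision=4,suppress=True)
for nm,tl,tr in(("old",(170.2,221.2),(220.7,209.2)),("new",(317.2,199.1),(368,197.2))):
    a,b=plane("top",tl,.115),plane("top",tr,.115);d=a-b
    print(nm,a,b,(a+b)/2,np.linalg.norm(d),"normal yaw",np.degrees(np.arctan2(-d[0],d[1])))
    for p in(a,b):print(proj("side",p))
s=ctrl.get_state();print(s['eef_pos'],s['eef_rot'],s['time'])
```

```text
old [0.4226 0.2943 0.115 ] [0.4556 0.151  0.115 ] [0.4391 0.2227 0.115 ] 0.14706873124108225 normal yaw 12.994831109754339
[207.1572 159.2899]
[224.3221 182.3035]
new [ 0.4824 -0.1268  0.115 ] [ 0.4866 -0.2743  0.115 ] [ 0.4845 -0.2006  0.115 ] 0.14752439520011448 normal yaw 1.630876428518381
[251.3572 243.7066]
[266.1602 290.0824]
[0.2687 0.673  0.2181] [-179.9445    0.0068  158.2431] 0.2
```

Emit:
carry_out(
  deltas=[
    [1.7,-4.6,0.4,0,0,-0.0964],
    [1.7,-4.6,0.4,0,0,-0.0964],
    [1.7,-4.6,0.4,0,0,-0.0964],
    [1.7,-4.6,0.4,0,0,-0.0964],
    [1.7,-4.6,0.4,0,0,-0.0964],
  ],
  hand=1,
)

```text
time: 0.82
eef_pos: [0.3542, 0.4418, 0.2388]
eef_rot: [180.0, 0.0, 130.4]
force: [-0.0, -0.8, 0.4]
opening: 1.003
finger_force: 0.0
```

Emit:
carry_out(
  deltas=[
    [1.7,-4.6,0.4,0,0,-0.0964],
    [1.7,-4.6,0.4,0,0,-0.0964],
    [1.7,-4.6,0.4,0,0,-0.0964],
    [1.7,-4.6,0.4,0,0,-0.0964],
    [1.7,-4.6,0.4,0,0,-0.0964],
  ],
)

```text
time: 1.45
eef_pos: [0.4391, 0.2118, 0.2589]
eef_rot: [180.0, -0.0, 102.8]
force: [0.2, 0.5, -0.3]
opening: 1.003
finger_force: 0.0
```

Emit:
carry_out(
  deltas=[
    [0,0,0,0,0,0],
    [0,0,0,0,0,0],
    [0,0,0,0,0,0],
    [0,0,0,0,0,0],
    [0,0,0,0,0,0],
  ],
)

```text
time: 2.08
eef_pos: [0.4386, 0.2139, 0.2585]
eef_rot: [-180.0, 0.0, 103.1]
force: [-0.4, -0.7, -0.4]
opening: 1.002
finger_force: 0.0
```

Emit:
carry_out(
  deltas=[
    [0.2,0,-2,0,0,0],
    [0,0,-2,0,0,0],
    [0,0,-2.2,0,0,0],
    [0,0,-2,0,0,0],
    [0,0,-2,0,0,0],
  ],
)

```text
time: 2.7
eef_pos: [0.4408, 0.2136, 0.1559]
eef_rot: [180.0, 0.0, 103.0]
force: [0.4, -0.2, -0.1]
opening: 0.997
finger_force: 0.0
```

Emit:
carry_out(
  deltas=[
    [0,0,0,0,0,0],
    [0,0,0,0,0,0],
    [0,0,0,0,0,0],
    [0,0,0,0,0,0],
    [0,0,0,0,0,0],
  ],
  hand=0.66,
  force=25,
)

```text
time: 3.32
eef_pos: [0.4409, 0.2134, 0.157]
eef_rot: [180.0, -0.0, 103.0]
force: [0.5, -0.2, -0.8]
opening: 0.66
finger_force: 0.0
```

Run:
```python
from h import *
s=ctrl.get_state();print(s['eef_pos'],s['opening'],s['finger_force'],s['force'])
z=lambda a:cv2.resize(a,(400,300),interpolation=cv2.INTER_CUBIC)
o=np.hstack([z(ctrl.capture("side")[130:220,160:280]),z(ctrl.capture("top")[175:250,150:250])])
cv2.imwrite("pics/c3.png",o[...,::-1])
```

```text
[0.44088469 0.21343985 0.15696023] 0.6602965625742082 0.0 [ 0.47928854 -0.16087997 -0.76465565]
```

View pics/c3.png

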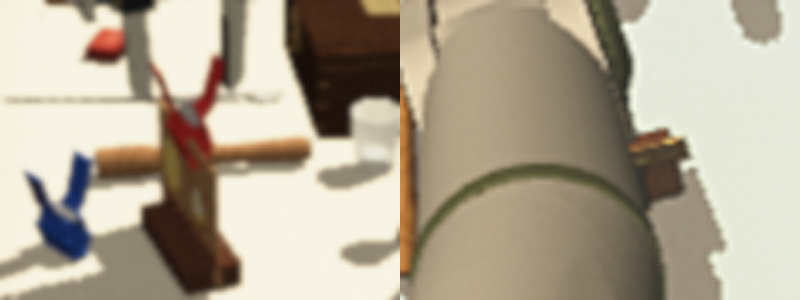

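The side crop shows the fingers just outside both red handle tips (about 152 and 222 in the crop), centred, with the card undisturbed. Closing now.

Emit:
carry_out(
  deltas=[
    [0,0,0,0,0,0],
    [0,0,0,0,0,0],
    [0,0,0,0,0,0],
    [0,0,0,0,0,0],
    [0,0,0,0,0,0],
  ],
  hand=0.5,
  force=28,
)

```text
time: 4.05
eef_pos: [0.4407, 0.2133, 0.1566]
eef_rot: [-180.0, 0.0, 103.0]
force: [-0.4, 0.3, 0.0]
opening: 0.506
finger_force: 7.0
```

Emit:
carry_out(
  deltas=[
    [0,0,0,0,0,0],
    [0,0,0,0,0,0],
    [0,0,0,0,0,0],
    [0,0,0,0,0,0],
    [0,0,0,0,0,0],
  ],
  hand=0,
)

```text
time: 4.68
eef_pos: [0.4408, 0.2133, 0.1566]
eef_rot: [-180.0, 0.0, 103.0]
force: [0.2, -0.4, -0.3]
opening: 0.302
finger_force: 27.7
```

Run:
```python
from h import *
s=ctrl.get_state();print(s['eef_pos'],s['opening'],s['finger_force'],s['force'],s['moment'])
z=lambda a:cv2.resize(a,(640,480),interpolation=cv2.INTER_CUBIC)
cv2.imwrite("pics/c4.png",z(ctrl.capture("side")[130:220,160:280])[...,::-1])
```

```text
[0.440791   0.21334545 0.15662689] 0.302362375482444 27.691876888275146 [ 0.24160773 -0.38865963 -0.30902334] [-0.08206534  0.06957291 -0.0384018 ]
```

View pics/c4.png

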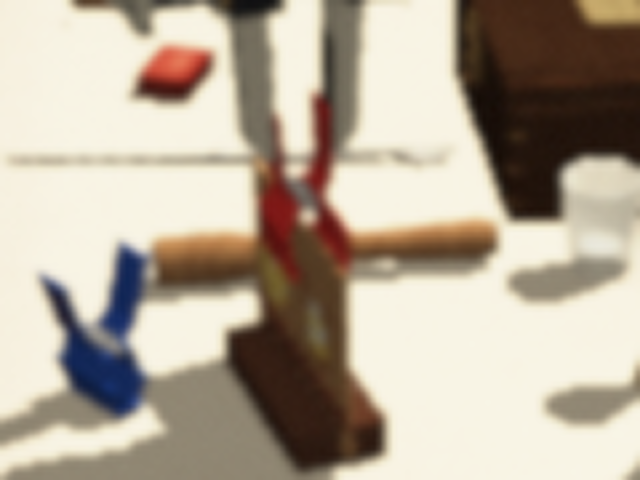

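The clip is fully open at 28 mm, with its jaws spread on either side of the brown card. Lifting straight up.

Emit:
carry_out(
  deltas=[
    [0,0,0.5,0,0,0],
    [0,0,1,0,0,0],
    [0,0,2,0,0,0],
    [0,0,3,0,0,0],
    [0,0,3,0,0,0],
  ],
)

```text
time: 5.35
eef_pos: [0.4407, 0.2132, 0.2532]
eef_rot: [180.0, 0.0, 103.0]
force: [-0.2, 0.5, -0.3]
opening: 0.301
finger_force: 27.7
```

Run:
```python
from h import *
s=ctrl.get_state();print(s['eef_pos'],s['opening'],s['finger_force'],s['force'],s['moment'])
z=lambda a:cv2.resize(a,(640,480),interpolation=cv2.INTER_CUBIC)
cv2.imwrite("pics/c5.png",z(ctrl.capture("side")[115:220,140:280])[...,::-1])
```

```text
[0.44071155 0.21317729 0.25316927] 0.30058060351243165 27.685016691684723 [-0.15996578  0.50200468 -0.32390109] [-0.04574377  0.03759168  0.05919464]
```

View pics/c5.png

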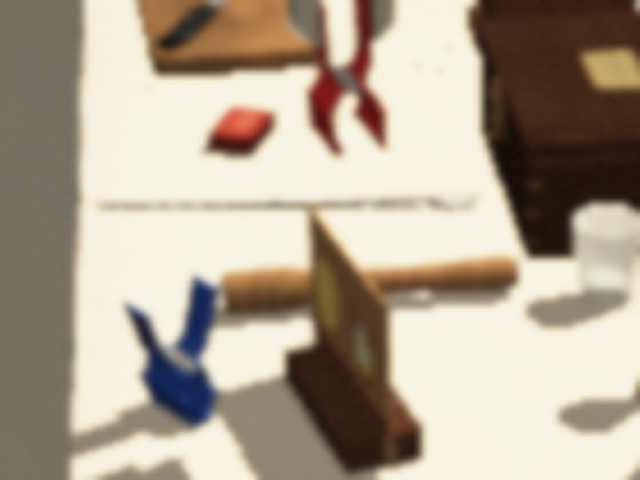

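Clip is free and open, lips at side px (214,148) and (224,147). The brown card is still standing where it was. Moving to the white card.

Emit:
carry_out(
  deltas=[
    [0.2,-2,0.2,0,0,-0.01],
    [0.4,-4,0,0,0,-0.019],
    [0.5,-5,0,0,0,-0.024],
    [0.5,-5,0,0,0,-0.024],
    [0.5,-5,0,0,0,-0.024],
  ],
)

```text
time: 6.02
eef_pos: [0.4607, 0.0004, 0.2531]
eef_rot: [-179.9, 0.0, 97.1]
force: [0.3, 0.1, -0.8]
opening: 0.301
finger_force: 27.7
```

Emit:
carry_out(
  deltas=[
    [0.5,-5,0,0,0,-0.024],
    [0.5,-5,0,0,0,-0.024],
    [0.5,-5,0,0,0,-0.024],
    [0.4,-3.5,0,0,0,-0.016],
    [0.3,-1.9,0,0,0,-0.01],
  ],
)

```text
time: 6.65
eef_pos: [0.4823, -0.2033, 0.253]
eef_rot: [-179.9, 0.0, 91.4]
force: [-0.1, 0.0, -0.5]
opening: 0.298
finger_force: 27.7
```

Emit:
carry_out(
  deltas=[
    [0,0,0,0,0,0],
    [0,0,0,0,0,0],
    [0,0,0,0,0,0],
    [0,0,0,0,0,0],
    [0,0,0,0,0,0],
  ],
)

```text
time: 7.28
eef_pos: [0.4839, -0.2002, 0.2537]
eef_rot: [180.0, -0.0, 91.7]
force: [0.4, -0.1, -0.1]
opening: 0.3
finger_force: 27.7
```

Run:
```python
from h import *
np.set_printoptions(precision=4,suppress=True)
L=[plane("side",p,.1975) for p in((214.4,148.5),(224.0,146.9))];c=np.array([.4407,.2132])
a=np.radians(13);A=np.array([[np.cos(a),np.sin(a)],[-np.sin(a),np.cos(a)]])
print("lips in clip axes",[A@(l[:2]-c) for l in L])
s=ctrl.get_state();print(s['eef_pos'],s['eef_rot'],s['opening'])
z=lambda a:cv2.resize(a,(400,600),interpolation=cv2.INTER_CUBIC)
S=ctrl.capture("side");T=ctrl.capture("top")
o=np.hstack([z(S[170:350,200:320]),cv2.resize(T[175:250,320:370],(400,600),interpolation=cv2.INTER_CUBIC)]);cv2.imwrite("pics/c6.png",o[...,::-1])
```

```text
lips in clip axes [array([-0.0125, -0.03  ]), array([ 0.0135, -0.0291])]
[ 0.4839 -0.2002  0.2537] [179.9913  -0.0027  91.6584] 0.3003482072376165
```

View pics/c6.png

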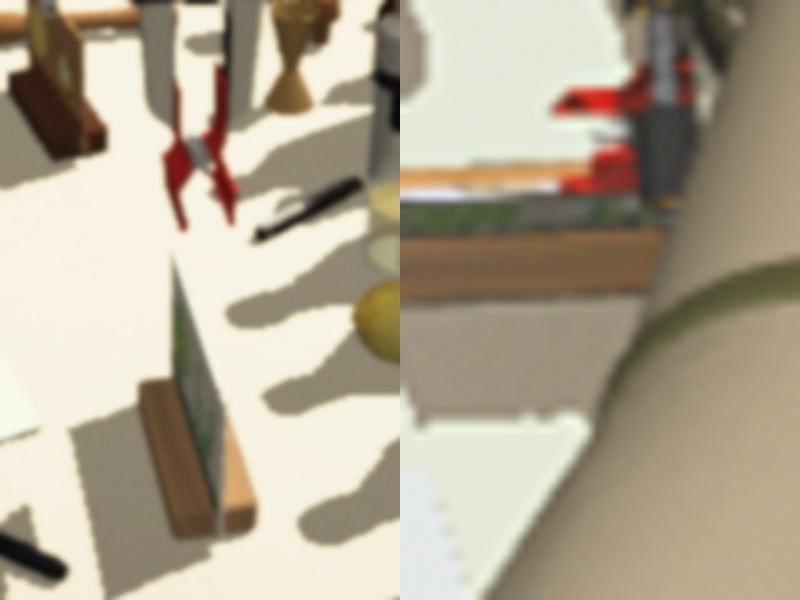

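Side view: card top corners at (251.3,244.4) and (266.6,291.5), within about 1.5 px of prediction. The clip is centred above, so I'm descending.

Emit:
carry_out(
  deltas=[
    [0.05,0.3,-1.5,0,0,0],
    [0,0,-2,0,0,0],
    [0,0,-2,0,0,0],
    [0,0,-1.2,0,0,0],
    [0,0,0,0,0,0],
  ],
)

```text
time: 8.0
eef_pos: [0.4837, -0.1975, 0.1856]
eef_rot: [-179.9, -0.0, 91.6]
force: [-0.2, 0.2, 0.3]
opening: 0.303
finger_force: 27.7
```

Run:
```python
from h import *
s=ctrl.get_state();print(s['eef_pos'],s['eef_rot'],s['opening'])
S=ctrl.capture("side")
cv2.imwrite("pics/c7.png",cv2.resize(S[200:320,220:300],(400,600),interpolation=cv2.INTER_CUBIC)[...,::-1])
```

```text
[ 0.48373951 -0.19751117  0.18559051] [-1.79885592e+02 -1.98527613e-02  9.15944978e+01] 0.3029667911645558
```

View pics/c7.png

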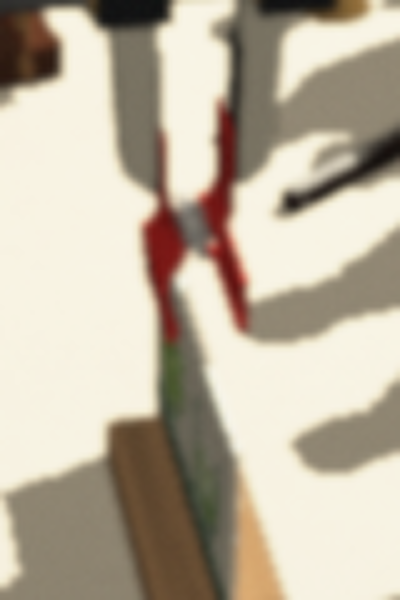

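Run:
```python
from h import *
for z in(.126,.130):
    L=[plane("side",p,z) for p in((254.2,267.8),(268.4,265.7))];m=(L[0]+L[1])/2;print(L,m,"card x",.4845-(m[1]+.2006)*np.tan(np.radians(1.6)))
```

```text
[array([ 0.47302371, -0.22073178,  0.126     ]), array([ 0.50095909, -0.21842237,  0.126     ])] [ 0.4869914  -0.21957708  0.126     ] card x 0.4850300777022124
[array([ 0.47216699, -0.22574012,  0.13      ]), array([ 0.49990736, -0.22344683,  0.13      ])] [ 0.48603717 -0.22459347  0.13      ] card x 0.48517019832911523
```

Emit:
carry_out(
  deltas=[
    [0,0,-0.5,0,0,0],
    [0,0,-0.7,0,0,0],
    [0,0,-0.7,0,0,0],
    [0,0,-0.6,0,0,0],
    [0,0,0,0,0,0],
  ],
)

```text
time: 8.68
eef_pos: [0.484, -0.1976, 0.1611]
eef_rot: [-179.9, -0.0, 91.6]
force: [0.6, 0.0, -0.4]
opening: 0.305
finger_force: 27.7
```

Run:
```python
from h import *
s=ctrl.get_state();print(s['eef_pos'],s['eef_rot'],s['opening'],s['force'])
S=ctrl.capture("side")
a=cv2.resize(S[200:320,220:300],(400,600),interpolation=cv2.INTER_CUBIC);b=cv2.resize(S[130:250,160:240],(400,600),interpolation=cv2.INTER_CUBIC)
cv2.imwrite("pics/c8.png",np.hstack([a,b])[...,::-1])
```

```text
[ 0.48400146 -0.19757713  0.16108919] [-1.79946188e+02 -1.37431897e-02  9.15994939e+01] 0.3050935250323073 [ 0.56846216  0.02517922 -0.38765561]
```

View pics/c8.png

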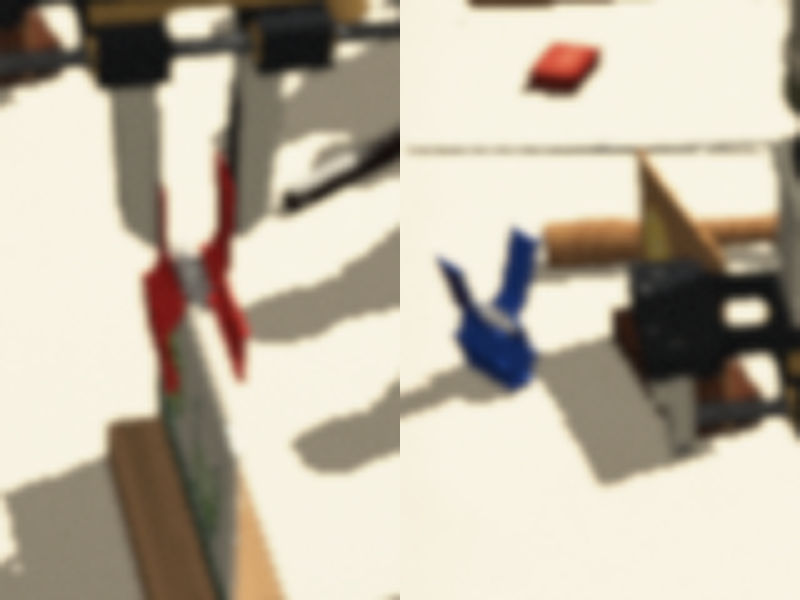

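Jaws straddle the white card without touching it and the card hasn't moved. Going 4 mm deeper, then settling.

Emit:
carry_out(
  deltas=[
    [0,0,-0.2,0,0,0],
    [0,0,-0.2,0,0,0],
    [0,0,0,0,0,0],
    [0,0,0,0,0,0],
    [0,0,0,0,0,0],
  ],
)

```text
time: 9.35
eef_pos: [0.4843, -0.1977, 0.1577]
eef_rot: [180.0, 0.0, 91.6]
force: [-0.1, 0.3, -0.9]
opening: 0.301
finger_force: 27.7
```

Run:
```python
from h import *
s=ctrl.get_state();print(s['eef_pos'],s['opening'],s['force'],s['finger_force'],np.abs(s['qd']).max())
print(ctrl.hand_in())
```

```text
[ 0.48433868 -0.19767643  0.1576785 ] 0.3014586031457995 [-0.05240096  0.25940557 -0.87169503] 27.69204944372177 0.1120786366344397
the job is handed in; nothing more can be done
None
```

I've handed the job in with the red clip held fully open over the white card, jaws about 13 mm down either side near the middle and no contact detected; both cards still stand where they were.

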